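# Spring check of the orange belt tensioner

## Robot

A 6-joint arm with a two-finger parallel gripper is mounted at the origin on the work surface. World frame = base frame: x ahead of the robot, y to its left, z up, the work surface at z = 0. Lengths are in m, angles in rad, forces in N, time in s.
With the tool pointing down it reaches from about 0.35 to 0.775 m from the base axis. Payload 5.5 kg.
Tool frame: the origin (TCP) lies at the very end of the fingers, on their centre line; the grasp point (between the pads) lies 19 mm behind it; z points along the fingers, x is the direction in which the jaws open and shut, and the axes are right-handed (so a half turn about z gives the same grasp; the last joint's range is limited). The gripper opens to 85 mm and grips with 20 to 120 N. Pads are 22 mm wide; open, the fingers measure 114 mm over their backs; the gripper's body (76 mm by 85 mm) begins 54 mm behind the grasp point. The pads swing forward as they close: fully open they stand 13 mm farther back than shut.
Start: joints at [1.018, 0.313, 0.046, 1.304, 0, 1.431], TCP at [0.231, 0.527, 0.231] pointing down, gripper open.
Joint ranges: [-2.76, 2.76], [-0.86, 1.69], [-1.03, 1.26], [-2.2, 2.34], [-1.47, 1.5], [-3.14, 3.14]. Speed limits (rad/s): [2.57, 2.57, 3.14, 3.14, 3.14, 3.14].

## Interface

Orientations are given as a unit quaternion [w, x, y, z].
In Python, from workcell import env gives the robot as it stands.
- The arm moves only by the shell command python3 -m inch 'ROWS' [FORCE]. ROWS is JSON, a list of rows, each a list of 7 numbers: the turn, a rotation vector about the tool's x, y, z each as a share of 8 degrees, from -1 to 1, then the shift along the tool's x, y, z each as a share of 0.05 m, from -1 to 1, then the closure, from 0 (fully open) to 1 (shut). A call has 1 to 12 rows; each row shifts and turns the commanded pose from where the row before left it, along the tool's axes as they then stand; what a row does not reach is not made up. A row lasts 1/10 s, in which the tool goes at most 50 mm and 8.59 degrees, less where a joint would pass 70% of its speed; a pose out of reach is approached as far as the arm can. A call with a number of a shift or a turn outside -1 to 1 is refused whole. A call with a gripper value outside its range is refused whole. The fingers move at their own pace and stop on an object; FORCE is the grip in N (left out, the last holds). Time passes only in rows, so rows that do not move let the fingers close. It gives the time, the measured TCP pose, the force and the opening at its end, in the units of the state.
- env.get_state(): the state, without advancing time (a new reading comes with each control period).
- env.read_camera(name): name is "side" or "top"; returns the picture (384x512x3 uint8, red, green, blue); there is no depth.
- env.calibration(name): a dict with "fx", "fy", "cx", "cy" (pixels), "rvec" (rotation vector, rad) and "tvec" (3), from world to camera coordinates, as OpenCV has them. Camera axes: x right, y down, z forward; pixel columns grow to the right and rows downward; lengths in m; the calibration is good to about 2 mm. A picture is of the moment at which its call begins. calibration takes no time and is no camera call.
- env.hand_in(): hands the job in, once; it reports no verdict.
The state is a dict: "clock": time; "joint_pos": joint angles; "qvel": joint speeds; "tau": joint torques, N m; "tcp_pos": TCP position; "orientation": TCP orientation; "wrist_force": force on the tool from outside, world axes, zero at the start; "ft_torque": the same for the moment, N m; "finger_gap": finger opening in m.
Only numpy, scipy, OpenCV 4.12 (cv2) and the standard library are available. Lean on these libraries where they do the work, as an engineer would, in place of code of your own. Each camera call takes 0.05 s, during which the arm holds its last target.

## Task

Two belt tensioners from the X-ray table drive stand on the desk to have their springs checked. Push the arm of the one with the orange roller against its spring until its black pointer stands in the middle of the green band on its scale, never going into the red, and hold it there for two seconds. Then let it go so that it springs back to its stop, and leave the tensioner with the blue roller alone.

Things in the scene. Friction and masses are not known exactly. Their poses are not given: they have to be found in the camera images.
- orange_gauge: Tensioner with the orange roller; grey plate 12 mm thick, fixed to the desk, x -30 to 145, y +-110 mm. Origin: on the arm's pivot axis, at desk level; z up. The arm rests on its stop at -50 deg from x; pushed anticlockwise (seen from above, to +y) it turns up to 100 deg; the scale is red from 86 deg on. Hub radius 21, 49 mm high; two 32 mm high stop pins 42 mm from the pivot at +-74 deg.
- orange_roller (a point): Centre of the orange roller, 53 mm above the desk, 90 mm from the pivot: an upright cylinder 32 mm across, 31 to 78 mm high, on the arm's end; push its side or pinch it from above. x points outward along the arm. Arm below: 18 mm wide, top at 31 mm. Black pointer runs on to 138 mm from the pivot, top at 23 mm. Damped spring: 2 N at rest to 7 N at full travel; let go, it returns in about 2 s.
- orange_band (a point): Middle of the flat green band on the orange tensioner's white scale (ticks each 10 deg), 127 mm from the pivot, 15 mm high. The band spans 10 deg either side, radius 112 to 142 mm; its middle lies 23 to 66 deg of deflection from the arm's rest, differently each time; it stays put. x points outward from the pivot: the pointer is in the middle when the roller's x is in line with it.
- blue_roller (a point): Centre of the blue roller of the other tensioner, to be left alone. That one is otherwise alike, with the same sizes and its own green band and red end.

How it is judged:
On the way:
1. the orange tensioner's pointer stands in the green band (within 11 degrees of its middle) for 1.2 s (angle between the x axis of orange_roller and the x axis of orange_band, either way round below 0.192 rad), for 1.2 s.
At the end, for the whole second after the job is handed in: After the hold in the green band, the orange roller is back at its stop (within 12 mm of where it started) and the blue roller is within 12 mm of where it started (distance of each of orange_roller, blue_roller from where it was at the start of the episode below 0.012 m); the robot touches nothing.
It fails at once if the orange tensioner's pointer goes into the red (roller more than 57 mm to +y of the gauge's x axis, 89 degrees of deflection) (y of orange_roller in the frame of orange_gauge above 0.057 m).
It fails at once if the blue tensioner's arm is pushed (its roller moved more than 20 mm) (distance of blue_roller from where it was at the start of the episode above 0.02 m).
It also fails if it takes over 45 s, if anything falls off the work surface, if the arm or the gripper's body presses on something with over 40 N, if the wrist force passes 120 N, or if a joint passes its speed limit or range.

## Working session

There is one attempt and no reset: what is moved stays moved. The work goes in short steps, Python scripts to look and compute and a shell command to move; the robot and the scene stay as the last step left them, time stands still between calls to the robot, and variables do not carry over. Pictures are saved under pics/ and viewed, and the job is handed in when it is done.

```bash
mkdir -p pics; ls; python3 - <<'E'
from workcell import env
import cv2
for n in("side","top"):
    cv2.imwrite(f"pics/{n}0.png",env.read_camera(n)[:,:,::-1])
    print(n,env.calibration(n))
print(env.get_state())
E
```

```text
pics
side {'fx': 484.2400202124331, 'fy': 484.2400202124331, 'cx': 257.45048655988404, 'cy': 189.14247151586835, 'rvec': array([ 0.06393197, -2.75260027,  1.46662122]), 'tvec': array([0.53793799, 0.08984151, 1.10202848])}
top {'fx': 429.6556674274802, 'fy': 429.6556674274802, 'cx': 254.92042736521307, 'cy': 182.7221037688421, 'rvec': array([ 2.1001307 , -2.15871135,  0.24115076]), 'tvec': array([-0.04601854,  0.56549297,  0.85390154])}
{'clock': 0.1, 'joint_pos': array([1.01842271e+00, 3.13924498e-01, 4.51021065e-02, 1.30357203e+00,
       2.22725693e-05, 1.43123554e+00]), 'qvel': array([ 0.00212905, -0.00182372,  0.00370375, -0.00060338, -0.00060796,
       -0.00038631]), 'tau': array([ 3.24146116e-03, -4.81727207e+01,  2.99243134e+01,  1.28404837e-02,
       -4.87757052e-05,  1.96011416e-05]), 'tcp_pos': array([0.23043309, 0.5263297 , 0.23050237]), 'orientation': array([ 3.29855664e-04,  8.37014508e-01,  5.47180112e-01, -7.27869695e-04]), 'wrist_force': array([-0.29259746, -0.35163476, -0.82231174]), 'ft_torque': array([-0.01923264,  0.01302344,  0.03489227]), 'finger_gap': 0.08506522992739185}
```

View pics/side0.png

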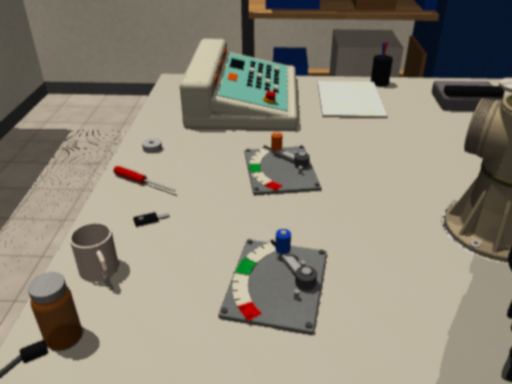

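View pics/top0.png

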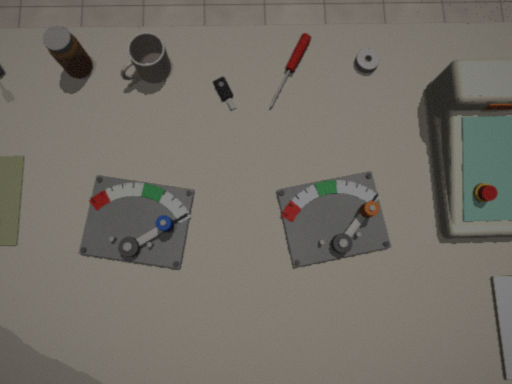

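The top view shows the orange gauge with its hub at about (342,243), roller at (371,208), green band at (326,187) and red at (291,211). The blue gauge is on the left, with its roller at (164,223). Next I'll measure these.

```bash
cat > h.py <<'E'
import numpy as np,cv2
from workcell import env
def ray(n,uv,z):
    c=env.calibration(n);K=np.array([[c['fx'],0,c['cx']],[0,c['fy'],c['cy']],[0,0,1]])
    R=cv2.Rodrigues(c['rvec'])[0];o=-R.T@c['tvec'];d=R.T@np.linalg.inv(K)@np.array([uv[0],uv[1],1.])
    return o+d*(z-o[2])/d[2]
def proj(n,P):
    c=env.calibration(n);K=np.array([[c['fx'],0,c['cx']],[0,c['fy'],c['cy']],[0,0,1]])
    return cv2.projectPoints(np.array(P,float).reshape(-1,3),c['rvec'],c['tvec'],K,None)[0].reshape(-1,2)
def blob(im,lo,hi,box):
    hsv=cv2.cvtColor(im,cv2.COLOR_RGB2HSV);m=cv2.inRange(hsv,np.array(lo),np.array(hi))
    x0,y0,x1,y1=box;k=np.zeros_like(m);k[y0:y1,x0:x1]=m[y0:y1,x0:x1]
    v,u=np.nonzero(k);return u.mean(),v.mean(),len(u),u.min(),u.max(),v.min(),v.max()
E
python3 - <<'E'
from h import *
im=cv2.imread("pics/top0.png")[:,:,::-1].copy()
cv2.imwrite("pics/topz.png",cv2.resize(im[165:275,270:400],None,fx=5.5,fy=5.5,interpolation=cv2.INTER_CUBIC)[:,:,::-1])
s=cv2.imread("pics/side0.png")[:,:,::-1].copy()
cv2.imwrite("pics/sidez.png",cv2.resize(s[120:210,235:335],None,fx=6,fy=6,interpolation=cv2.INTER_CUBIC)[:,:,::-1])
box=(270,165,400,275)
for nm,lo,hi,z in (("green",(40,100,50),(85,255,255),.015),("red",(0,180,100),(5,255,255),.015),("orange",(6,150,80),(18,255,255),.078)):
    b=blob(im,lo,hi,box);print(nm,b,ray("top",b[:2],z))
print("hub",ray("top",(342,243),.049),"blue",ray("top",(164,223),.078))
E
```

```text
green (np.float64(325.97083333333336), np.float64(187.275), 240, np.int64(315), np.int64(336), np.int64(181), np.int64(195)) [ 0.55812043 -0.22053087  0.015     ]
red (np.float64(290.6862745098039), np.float64(211.2941176470588), 153, np.int64(282), np.int64(298), np.int64(202), np.int64(220)) [ 0.50650674 -0.13941435  0.015     ]
orange (np.float64(370.86507936507934), np.float64(208.07142857142858), 126, np.int64(364), np.int64(378), np.int64(201), np.int64(215)) [ 0.50059251 -0.2980523   0.078     ]
hub [ 0.43258415 -0.23995348  0.049     ] blue [0.48139426 0.12529598 0.078     ]
```

View pics/topz.png

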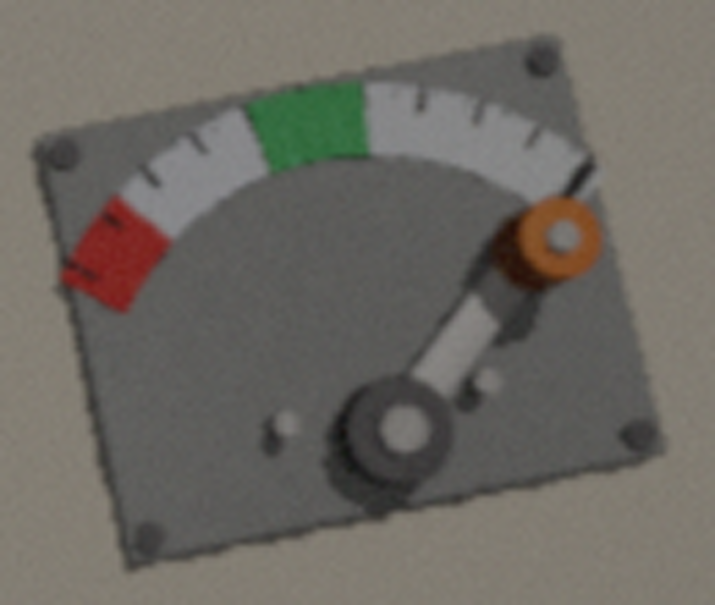

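View pics/sidez.png

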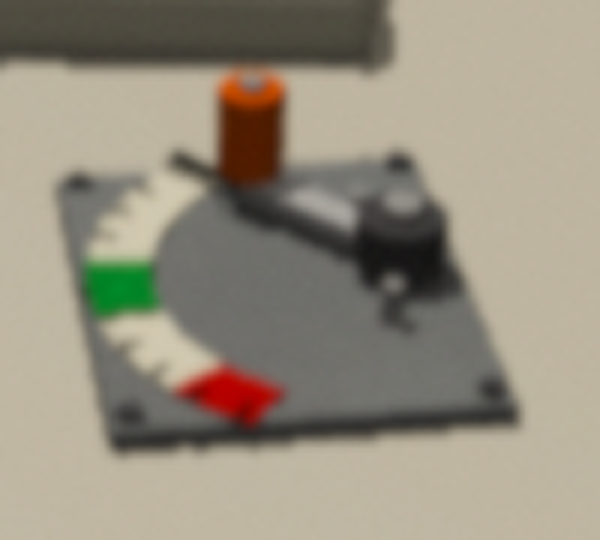

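```bash
cat >> h.py <<'E'
def fit(A,B):
    a=A-A.mean(0);b=B-B.mean(0);th=np.arctan2((a[:,0]*b[:,1]-a[:,1]*b[:,0]).sum(),(a*b).sum())
    R=np.array([[np.cos(th),-np.sin(th)],[np.sin(th),np.cos(th)]]);t=B.mean(0)-R@A.mean(0);return R,t,th
E
python3 - <<'E'
from h import *
L=np.array([[145,110],[145,-110],[-30,-110],[-30,110]])/1e3
Z=np.array([[35,137],[558,38],[662,452],[130,570]])/5.5+[270-.4,165-.4]
W=np.array([ray("top",p,.012)[:2] for p in Z])
R,t,th=fit(L,W);print("pivot",t,"yaw",np.degrees(th),"res mm",((L@R.T+t-W)*1e3).round(1).tolist())
hub=ray("top",(342.7,242.8),.05)[:2];print("hub",hub)
def loc(w): l=R.T@(np.array(w)[:2]-t);return l.round(4),np.hypot(*l).round(4),np.degrees(np.arctan2(l[1],l[0])).round(1)
print("green",loc(ray("top",(325.97,187.28),.015)));print("red",loc(ray("top",(290.7,211.3),.015)))
print("roller",loc(ray("top",(370.9,208.1),.078)))
# pointer tip zoom (588,168)
print("tip",loc(ray("top",(270+588/5.5,165+168/5.5),.023)))
# green edges zoom: (247,107),(270,172),(363,82),(368,153)
for z in [(247,107),(270,172),(365,82),(369,153)]: print(loc(ray("top",(269.6+z[0]/5.5,164.6+z[1]/5.5),.015)))
# side check
Zs=np.array([[250,85]])/6+[235,120];print("roller side",ray("side",Zs[0],.078),loc(ray("side",Zs[0],.078)))
g=np.array([122,289])/6+[235,120];print("green side",loc(ray("side",g,.015)))
s=env.get_state();from scipy.spatial.transform import Rotation as Ro
q=s['orientation'];print(Ro.from_quat(np.r_[q[1:],q[0]]).as_matrix().round(3))
E
```

```text
pivot [ 0.43232487 -0.24154553] yaw 9.803741743104938 res mm [[0.0, 0.8], [1.7, 0.2], [-1.9, -2.2], [0.1, 1.3]]
hub [ 0.43290335 -0.24122263]
green (array([ 0.1275, -0.0007]), np.float64(0.1275), np.float64(-0.3))
red (array([0.0905, 0.088 ]), np.float64(0.1262), np.float64(44.2))
roller (array([ 0.0576, -0.0674]), np.float64(0.0886), np.float64(-49.5))
tip (array([ 0.0863, -0.1051]), np.float64(0.136), np.float64(-50.6))
(array([0.1396, 0.0227]), np.float64(0.1415), np.float64(9.2))
(array([0.1118, 0.0197]), np.float64(0.1136), np.float64(10.0))
(array([ 0.1403, -0.0268]), np.float64(0.1429), np.float64(-10.8))
(array([ 0.1116, -0.0215]), np.float64(0.1136), np.float64(-10.9))
roller side [ 0.49964782 -0.29062099  0.078     ] (array([ 0.058 , -0.0598]), np.float64(0.0833), np.float64(-45.9))
green side (array([0.1248, 0.0067]), np.float64(0.1249), np.float64(3.1))
[[ 0.401  0.916 -0.001]
 [ 0.916 -0.401 -0.001]
 [-0.002 -0.    -1.   ]]
```

```bash
python3 - <<'E'
from h import *
for z in (0,.05,.1,.15): print(z,[ray("top",p,z)[:2].round(3) for p in ((433,238),(450,235),(452,112),(438,110))])
P=np.array([[.49,-.34,z] for z in (0,.045,.2)]+[[.4,-.42,0],[.5,-.42,0],[.5,-.42,.1]]);print(proj("top",P).round(),proj("side",P).round())
im=env.read_camera("top");cv2.imwrite("pics/calc.png",cv2.resize(im[40:260,380:512],None,fx=2.7,fy=2.7)[:,:,::-1])
E
```

```text
0 [array([ 0.44 , -0.455]), array([ 0.446, -0.494]), array([ 0.734, -0.534]), array([ 0.74 , -0.501])]
0.05 [array([ 0.437, -0.433]), array([ 0.443, -0.47 ]), array([ 0.716, -0.507]), array([ 0.721, -0.476])]
0.1 [array([ 0.435, -0.411]), array([ 0.44 , -0.446]), array([ 0.697, -0.481]), array([ 0.702, -0.452])]
0.15 [array([ 0.432, -0.388]), array([ 0.436, -0.421]), array([ 0.679, -0.455]), array([ 0.684, -0.427])]
[[380. 217.]
 [386. 215.]
 [415. 204.]
 [419. 257.]
 [415. 212.]
 [434. 205.]] [[280. 150.]
 [280. 137.]
 [282.  85.]
 [310. 138.]
 [277. 137.]
 [277. 107.]]
```

View pics/calc.png

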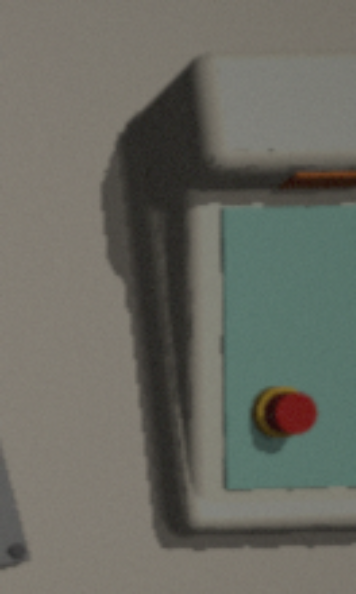

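The console's near edge is at y≈-0.46, clear of my approach pose (0.49,-0.34). I'll set the fingers about 24 mm apart so the roller nests between them. Tool -y will be the push direction, with tool yaw about -15°.

```bash
python3 -m inch '[[0,0,0.848,0,0,0,0.72],[0,0,0.848,0,0,0,0.72],[0,0,0.848,0,0,0,0.72],[0,0,0.848,0,0,0,0.72],[0,0,0.848,0,0,0,0.72],[0,0,0.848,0,0,0,0.72]]' 40
python3 -m inch '[[0,0,0,0.05,0.4,0,0.72],[0,0,0,0.1,0.83,0,0.72],[0,0,0,0.1,0.83,0,0.72],[0,0,0,0.1,0.83,0,0.72],[0,0,0,0.1,0.83,0,0.72],[0,0,0,0.1,0.83,0,0.72],[0,0,0,0.1,0.83,0,0.72],[0,0,0,0.1,0.83,0,0.72],[0,0,0,0.1,0.83,0,0.72],[0,0,0,0.1,0.83,0,0.72],[0,0,0,0.1,0.83,0,0.72],[0,0,0,0.1,0.83,0,0.72]]'
```

```text
clock: 0.75
tcp_pos: [0.2306, 0.5265, 0.2309]
orientation: [0.0, 0.976, 0.22, -0.0]
wrist_force: [-0.2, 0.4, -0.2]
finger_gap: 0.0239
clock: 1.95
tcp_pos: [0.4893, 0.1205, 0.2312]
orientation: [-0.0, 0.975, 0.222, -0.0]
wrist_force: [0.3, 1.5, -0.5]
finger_gap: 0.0238
```

```bash
python3 -m inch '[[0,0,0.846,0,0,0,0.72],[0,0,0.846,0,0,0,0.72],[0,0,0.846,0,0,0,0.72],[0,0,0.846,0,0,0,0.72],[0,0,0.846,0,0,0,0.72],[0,0,0.846,0,0,0,0.72]]'
python3 -m inch '[[0,0,0,0.1,0.4,0,0.72],[0,0,0,0.2,0.8,0,0.72],[0,0,0,0.2,0.8,0,0.72],[0,0,0,0.2,0.8,0,0.72],[0,0,0,0.2,0.8,0,0.72],[0,0,0,0.2,0.8,0,0.72],[0,0,0,0.2,0.8,0,0.72],[0,0,0,0.2,0.8,0,0.72],[0,0,0,0.2,0.8,0,0.72],[0,0,0,0.2,0.8,0,0.72],[0,0,0,0.2,0.8,0,0.72],[0,0,0,0,0,0,0.72]]'
```

```text
clock: 2.55
tcp_pos: [0.4885, 0.122, 0.231]
orientation: [0.0, 0.991, -0.133, -0.0]
wrist_force: [0.0, -0.5, 0.3]
finger_gap: 0.0238
clock: 3.75
tcp_pos: [0.4813, -0.3156, 0.2302]
orientation: [0.001, 0.991, -0.133, -0.0]
wrist_force: [0.5, 0.8, -1.3]
finger_gap: 0.024
```

```bash
python3 -m inch '[[0,0,0,0.31,0.45,0,0.72],[0,0,0,0,0,0.5,0.72],[0,0,0,0,0,0.5,0.72],[0,0,0,0,0,0.5,0.72],[0,0,0,0,0,0.4,0.72],[0,0,0,0,0,0.4,0.72],[0,0,0,0,0,0.3,0.72],[0,0,0,0,0,0.3,0.72],[0,0,0,0,0,0.2,0.72],[0,0,0,0,0,0,0.72],[0,0,0,0,0,0,0.72]]'
python3 - <<'E'
from h import *
im=env.read_camera("top");cv2.imwrite("pics/a.png",cv2.resize(im[130:290,250:450],None,fx=3.5,fy=3.5)[:,:,::-1])
im=env.read_camera("side");cv2.imwrite("pics/b.png",cv2.resize(im[50:220,200:400],None,fx=3.5,fy=3.5)[:,:,::-1])
E
```

```text
clock: 4.85
tcp_pos: [0.491, -0.3363, 0.0765]
orientation: [-0.0, 0.992, -0.13, -0.0]
wrist_force: [0.1, -0.3, 0.3]
finger_gap: 0.0239
```

View pics/a.png

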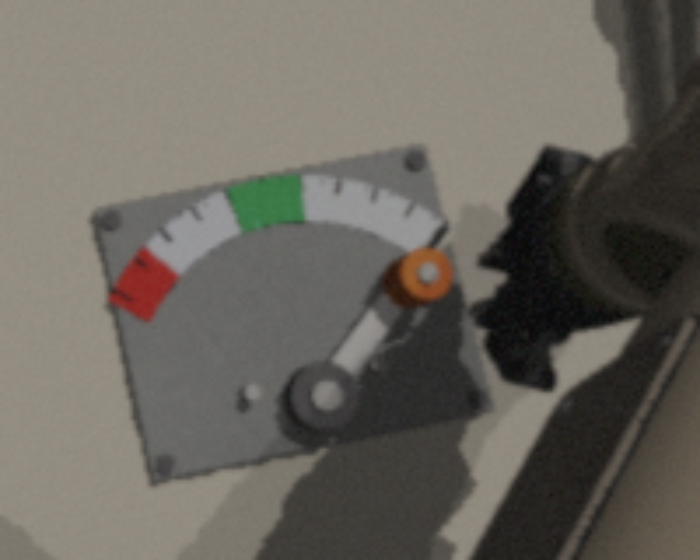

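View pics/b.png

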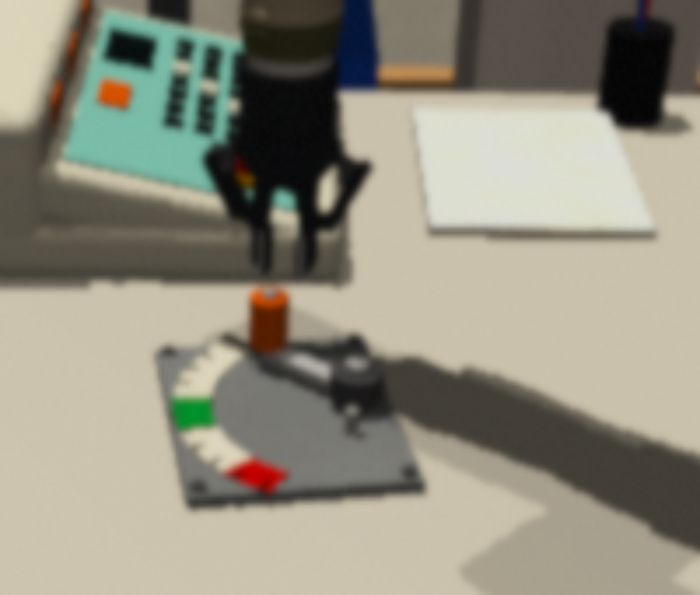

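The fingers are behind the roller, which sits at zoom (425,270) with its pointer still at rest. Now I'll lower, make contact and do the first part of the arc.

```bash
python3 -m inch '[[0,0,0,0,0,0.3,0.72],[0,0,0,0,0,0.32,0.72],[0,0,0,0,0,0,0.72],[0,0,0,0,-0.11,0,0.72],[0,0,0,0,-0.11,0,0.72],[0,0,0,0,-0.11,0,0.72],[0,0,0,0.04,-0.12,0,0.72],[0,0,0,0.04,-0.12,0,0.72],[0,0,0,0.04,-0.12,0,0.72],[0,0,0,0,0,0,0.72],[0,0,0,0,0,0,0.72]]'
python3 - <<'E'
from h import *
im=env.read_camera("top");cv2.imwrite("pics/a2.png",cv2.resize(im[130:290,250:450],None,fx=3.5,fy=3.5)[:,:,::-1])
E
```

```text
clock: 6.05
tcp_pos: [0.5071, -0.3059, 0.0464]
orientation: [0.001, 0.991, -0.13, 0.002]
wrist_force: [3.0, -3.9, 2.1]
finger_gap: 0.0239
```

View pics/a2.png

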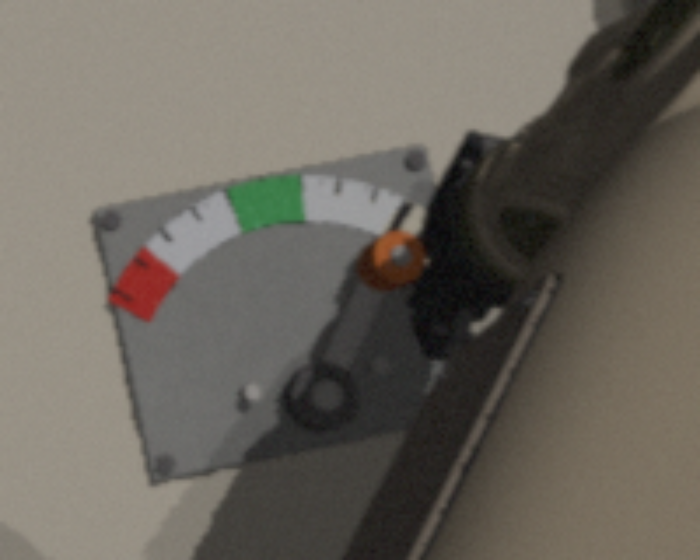

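The pointer has moved about one tick, with the roller now at zoom (398,258). The arc continues as planned.

```bash
python3 -m inch '[[0,0,0,0.015,-0.13,0,0.72],[0,0,0,0.015,-0.13,0,0.72],[0,0,0,0.015,-0.13,0,0.72],[0,0,0,-0.013,-0.13,0,0.72],[0,0,0,-0.013,-0.13,0,0.72],[0,0,0,-0.013,-0.13,0,0.72],[0,0,0,0,0,0,0.72],[0,0,0,0,0,0,0.72]]'
python3 - <<'E'
from h import *
im=env.read_camera("top");cv2.imwrite("pics/a3.png",cv2.resize(im[130:290,250:450],None,fx=3.5,fy=3.5)[:,:,::-1])
b=blob(im,(6,150,60),(18,255,255),(270,165,400,275));w=ray("top",b[:2],.07);print(b,w)
p=np.array([.4323,-.2415]);print(np.hypot(*(w[:2]-p)),np.degrees(np.arctan2(*(w[:2]-p)[::-1]))-9.8)
E
```

```text
clock: 6.9
tcp_pos: [0.5178, -0.2684, 0.0464]
orientation: [0.001, 0.991, -0.13, 0.002]
wrist_force: [4.0, -5.1, 0.7]
finger_gap: 0.0241
(np.float64(343.51851851851853), np.float64(198.7685185185185), 108, np.int64(337), np.int64(350), np.int64(192), np.int64(205)) [ 0.52267522 -0.24474007  0.07      ]
0.0904332825602363 -11.85324753380964
```

View pics/a3.png

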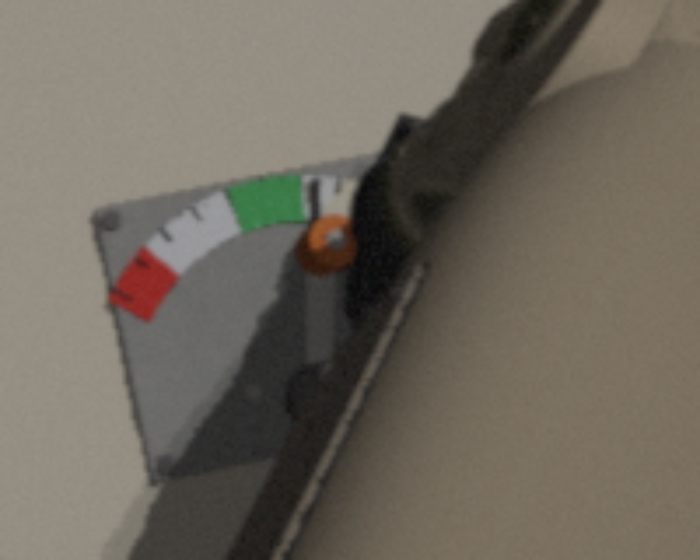

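The pointer at zoom (314,195) is just short of the green edge at 303. That leaves about 12.5°, the last planned segment.

```bash
python3 -m inch '[[0,0,0,-0.03,-0.09,0,0.72],[0,0,0,-0.03,-0.09,0,0.72],[0,0,0,-0.03,-0.09,0,0.72],[0,0,0,-0.035,-0.1,0,0.72],[0,0,0,0,0,0,0.72],[0,0,0,0,0,0,0.72]]'
python3 - <<'E'
from h import *
im=env.read_camera("top");cv2.imwrite("pics/a4.png",cv2.resize(im[130:290,250:450],None,fx=3.5,fy=3.5)[:,:,::-1])
im=env.read_camera("side");cv2.imwrite("pics/b4.png",cv2.resize(im[100:220,220:350],None,fx=5,fy=5)[:,:,::-1])
E
```

```text
clock: 7.55
tcp_pos: [0.5168, -0.249, 0.0466]
orientation: [0.001, 0.991, -0.13, 0.002]
wrist_force: [4.8, -3.5, 2.3]
finger_gap: 0.024
```

View pics/a4.png

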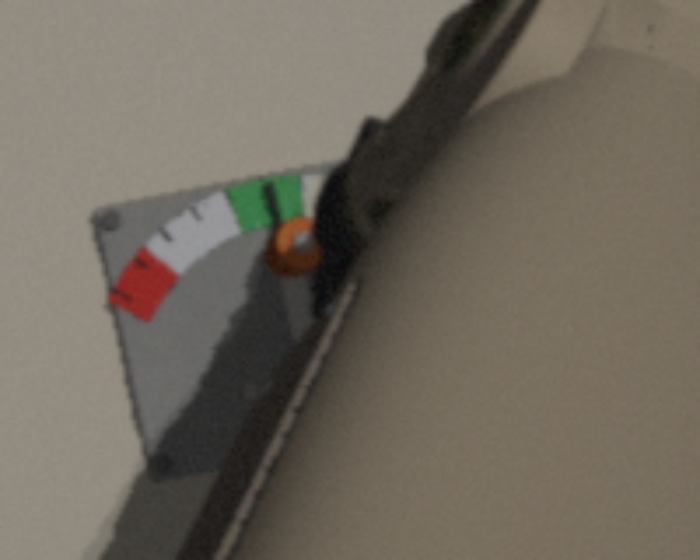

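View pics/b4.png

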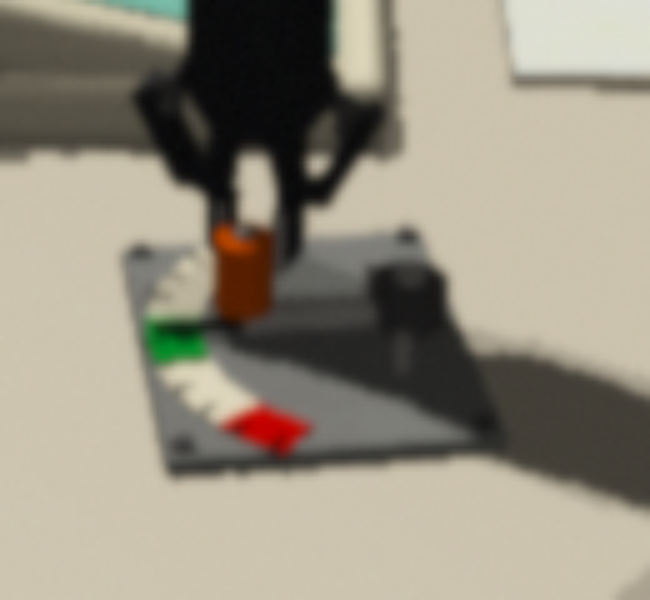

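The top view shows the pointer at zoom (271,200), inside the green band (233..303) and within about 2° of its middle. I'll nudge it slightly, then hold.

```bash
python3 -m inch '[[0,0,0,-0.01,-0.02,0,0.72],[0,0,0,0,0,0,0.72],[0,0,0,0,0,0,0.72],[0,0,0,0,0,0,0.72],[0,0,0,0,0,0,0.72],[0,0,0,0,0,0,0.72],[0,0,0,0,0,0,0.72],[0,0,0,0,0,0,0.72],[0,0,0,0,0,0,0.72],[0,0,0,0,0,0,0.72],[0,0,0,0,0,0,0.72],[0,0,0,0,0,0,0.72]]'
python3 - <<'E'
from h import *
im=env.read_camera("top");cv2.imwrite("pics/a5.png",cv2.resize(im[170:230,290:360],None,fx=8,fy=8,interpolation=cv2.INTER_CUBIC)[:,:,::-1])
p=np.array([.4323,-.2415])
for a in (-3,-1.5,0,1.5):
    t=np.radians(a+9.8);print(a,[((proj("top",[*(p+r*np.array([np.cos(t),np.sin(t)])),.023])[0]-[289.6,169.6])*8).round() for r in (.115,.138)])
E
```

```text
clock: 8.85
tcp_pos: [0.5167, -0.2482, 0.0466]
orientation: [0.001, 0.991, -0.13, 0.002]
wrist_force: [4.2, -5.2, 2.2]
finger_gap: 0.0244
-3 [array([326., 177.]), array([311.,  96.])]
-1.5 [array([315., 179.]), array([298.,  98.])]
0 [array([304., 180.]), array([285., 100.])]
1.5 [array([294., 183.]), array([272., 103.])]
```

View pics/a5.png

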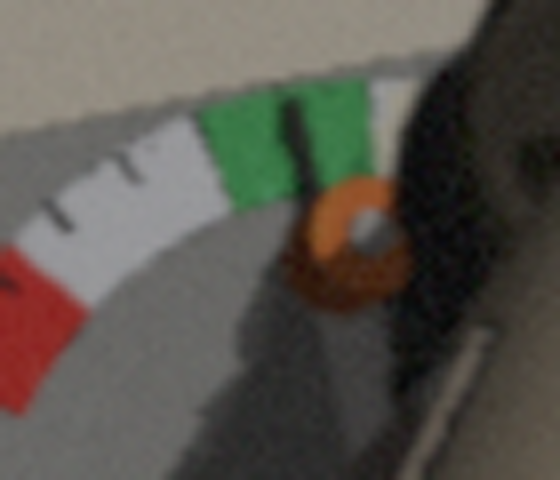

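```bash
python3 -m inch '[[0,0,0,0,0,0,0.72],[0,0,0,0,0,0,0.72],[0,0,0,0,0,0,0.72],[0,0,0,0,0,0,0.72],[0,0,0,0,0,0,0.72],[0,0,0,0,0,0,0.72],[0,0,0,0,0,0,0.72],[0,0,0,0,0,0,0.72],[0,0,0,0,0,0,0.72],[0,0,0,0,0,0,0.72],[0,0,0,0,0,0,0.72],[0,0,0,0,0,0,0.72]]'
```

```text
clock: 10.1
tcp_pos: [0.5167, -0.2482, 0.0466]
orientation: [0.001, 0.991, -0.13, 0.002]
wrist_force: [3.6, -5.3, 0.5]
finger_gap: 0.0239
```

The pointer runs from (290,103) to (308,185), which projects to -0.5° against the band middle at -0.4°. It has been held for over 2.4 s. Now I'll back off along the same arc.

```bash
python3 -m inch '[[0,0,0,0.03,0.09,0,0.72],[0,0,0,0.03,0.09,0,0.72],[0,0,0,0.03,0.1,0,0.72],[0,0,0,0.03,0.1,0,0.72],[0,0,0,0.013,0.13,0,0.72],[0,0,0,0.013,0.13,0,0.72],[0,0,0,0.013,0.13,0,0.72],[0,0,0,-0.015,0.13,0,0.72],[0,0,0,-0.015,0.13,0,0.72],[0,0,0,-0.015,0.13,0,0.72]]'
python3 -m inch '[[0,0,0,-0.04,0.12,0,0.72],[0,0,0,-0.04,0.12,0,0.72],[0,0,0,-0.04,0.12,0,0.72],[0,0,0,0,0.12,0,0.72],[0,0,0,0,0.14,0,0.72],[0,0,0,0,0.14,0,0.72],[0,0,0,0,0,0,0.72],[0,0,0,0,0,0,0.72]]'
python3 - <<'E'
from h import *
im=env.read_camera("top");cv2.imwrite("pics/a6.png",cv2.resize(im[130:290,250:450],None,fx=3.5,fy=3.5)[:,:,::-1])
E
```

```text
clock: 11.1
tcp_pos: [0.5042, -0.304, 0.0447]
orientation: [-0.001, 0.991, -0.13, -0.001]
wrist_force: [-0.6, -1.5, -0.2]
finger_gap: 0.0241
clock: 11.9
tcp_pos: [0.4894, -0.3393, 0.0452]
orientation: [-0.0, 0.991, -0.13, 0.0]
wrist_force: [-0.2, -0.1, -0.0]
finger_gap: 0.024
```

View pics/a6.png

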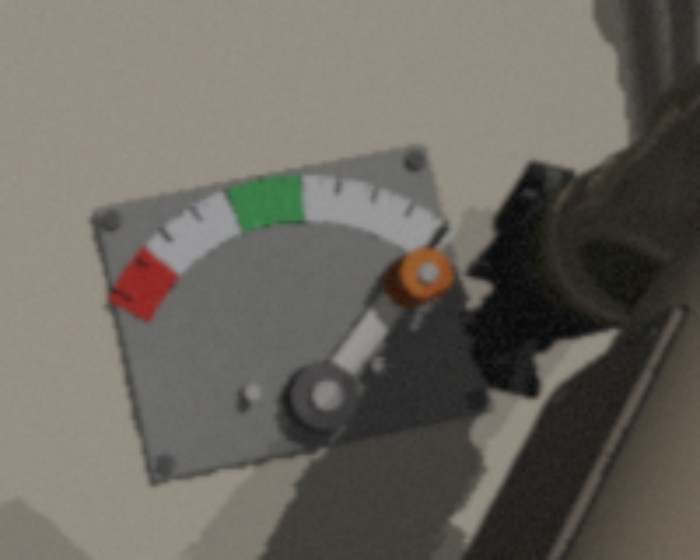

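The arm is back at its stop, with the roller at zoom (425,270) as at the start, and the wrist force is about 0. I'll lift straight up, check and hand in.

```bash
python3 -m inch '[[0,0,0,0,0,-0.3,0.72],[0,0,0,0,0,-0.5,0.72],[0,0,0,0,0,-0.5,0.72],[0,0,0,0,0,-0.5,0.72],[0,0,0,0,0,-0.5,0.72],[0,0,0,0,0,-0.3,0.72],[0,0,0,0,0,0,0.72],[0,0,0,0,0,0,0.72],[0,0,0,0,0,0,0.72],[0,0,0,0,0,0,0.72]]'
python3 - <<'E'
from h import *
im=env.read_camera("top");cv2.imwrite("pics/end.png",im[:,:,::-1])
b=blob(im,(6,150,80),(18,255,255),(270,165,400,275));print(b,ray("top",b[:2],.078))
o=cv2.imread("pics/top0.png")[:,:,::-1].copy()
for i in(o,im): print(blob(i,(105,150,60),(130,255,255),(75,165,200,275))[:3])
E
```

```text
clock: 12.95
tcp_pos: [0.4889, -0.3387, 0.1738]
orientation: [-0.001, 0.991, -0.13, -0.001]
wrist_force: [-0.4, -0.3, -0.1]
finger_gap: 0.0239
(np.float64(370.81451612903226), np.float64(208.13709677419354), 124, np.int64(364), np.int64(378), np.int64(201), np.int64(215)) [ 0.50045923 -0.2979361   0.078     ]
(np.float64(163.92), np.float64(223.024), 125)
(np.float64(163.90551181102362), np.float64(223.04724409448818), 127)
```

View pics/end.png

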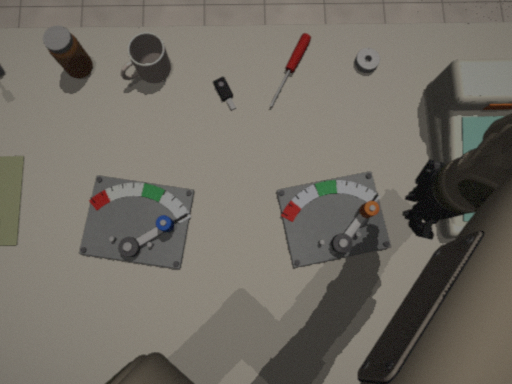

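Both rollers are back where they started: orange at (370.8,208.1) and blue at (163.9,223.0). The gripper is clear of everything.

```bash
python3 -c "
from workcell import env
env.hand_in()"
```

```text
the job is handed in; nothing more can be done
```

I pushed the orange roller with the fingers set 24 mm apart until its pointer stood in the green band, and held it there for over 2.4 s. Then I backed off along the same arc until the arm was on its stop, lifted clear and handed the job in at about 13 s.

- **Pointer during the hold:** it read about -0.5° against a band middle of about -0.4°, both in the gauge's frame. It never came near the red.
- **Forces:** the wrist force readings stayed below about 8 N while pushing and were about 0 after release.
- **Rollers at the end:** the orange roller's position in the image is within 0.1 pixel (about 0.2 mm) of where it started. The blue roller did not move.
- **Disagreement:** before the push, the side camera put the orange roller and the green band about 7 mm further to the gauge's +y than the top camera did. The angle between them agreed (49.0° and 49.2°), so I worked from the top camera.

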